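Load a balance bar with saddle weights, side by side in turn

ROBOT

A 6-joint arm with a two-finger parallel gripper is mounted at the origin on a cart in front of the work surface, level with it; the furniture and walls round the work are solid. World frame = base frame: x ahead of the robot, y to its left, z up, the work surface at z = 0. Lengths are in mm, angles in rad, forces in N, time in s.
With the tool pointing down it reaches from about 350 to 975 mm from the base axis. Payload 7.1 kg.
Tool frame: the origin (TCP) lies between the finger pads, 19 mm behind the fingertips; this is the grasp point; z points along the fingers, y is the line along which they close (so a half turn about z gives the same grasp; the last joint's range is limited). The gripper opens to 88 mm and grips with 3 to 60 N. Pads are 20 mm wide; open, the fingers measure 115 mm over their backs; the gripper's body (75 mm by 178 mm) begins 61 mm behind the grasp point.
Start: joints at [1.12, 0.423, 1.63, -0, 1.089, -0.019], TCP at [261.534, 567.631, 241.375] pointing down, gripper open.
Joint ranges: [-3, 3], [-0.9, 2.11], [0.09, 2.58], [-1.31, 4.45], [0.11, 2.69], [-2.54, 2.54]. Speed limits (rad/s): [2.39, 2.39, 3.01, 3.14, 3.14, 3.14].

INTERFACE

Orientations are given as a rotation vector (axis times angle).
In Python, from workcell import ctrl, viewer, ticket, models gives the robot as it stands.
- The arm moves only by the tool play_rows, never from a script. Its arguments are lists of equal length, an entry for each row: "dp": the shift along the world's x, y, z in mm, a list of three; "yaw": the turn about the world's z in degrees. In form: {"dp": [[tx, ty, tz], ...], "yaw": [yaw, ...]}. A call has 1 to 8 rows; each row shifts and turns the commanded pose from where the row before left it; what a row does not reach is not made up. A row lasts 1/12 s, in which the tool goes at most 41.7 mm and 7.16 degrees, less where a joint would pass 70% of its speed; a pose out of reach is approached as far as the arm can. A call is refused whole if a number of a shift passes 41.7 or a number of a turn 7.16, either way. A call with a gripper value outside its range is refused whole. "gripper" is the closure, from 0 (fully open) to 1 (shut), set as the call begins (left out, the last holds). The fingers move at their own pace and stop on an object; the grip force is fixed at half the most. Time passes only in rows, so rows that do not move let the fingers close. It gives the time, the measured TCP pose, the force, the opening and the grip force at its end, in the units of the state.
- ctrl.get_obs(): the state, without advancing time (a new reading comes with each control period).
- viewer.get_image(name): name is "scene" or "top" or "wrist"; returns a dict with "pixels" (384x512x3 uint8, red, green, blue), "range_z" (384x512 float32, mm along the optical axis (not along the pixel's ray), 0 where there is no reading), "fx", "fy", "cx", "cy" (pixels), "T" (4x4, takes a point from camera to world coordinates); the wrist camera has in their place "hand_eye" (4x4, takes a point from camera to tool coordinates, whose origin is the TCP and whose axes are the flange's). Camera axes: x right, y up, looking along -z (the intrinsics and any distortion apply to the point x, -y, -z); pixel columns grow to the right and rows downward; lengths in mm; the calibration is good to about 2 mm. A picture is of the moment at which its call begins: read the wrist's pose just before it.
- ticket.close_job(): hands the job in; it is judged then, once.
Trained networks look in a picture, given as the dict that the camera call returned (one of the last four; its "shot" number tells which), for a name from the list of things; names that differ only in an ending like _2 or _b are one class to them, and where a whole thing is asked for, a point or a joint stands for the part that bears it (a point fixed in the world has none). Each returns a list of dicts, best first, with "conf" (0 to 1); they miss things now and then, are a little off and sometimes report something else, mostly with a low value. They report only what shows in the picture. A call takes as long as a camera call. They do not tell look-alikes from the thing itself.
- models.look_for(picture, name): "bbox" ([centre column, centre row, width, height] in pixels, round what is visible of it).
- models.landmark_of(picture, name): "location" ([column, row] in pixels: a listed point, or the origin of a listed thing).
The state is a dict: "t": time; "qpos": joint angles; "qvel": joint speeds; "joint_torque": joint torques, N m; "ee_pos": TCP position; "orientation": TCP orientation; "ft_force": force on the tool from outside, world axes, zero at the start; "moment": the same for the moment, N m; "width": finger opening in mm; "grasp_force": force on a finger pad.
Only numpy, scipy, OpenCV 4.12 (cv2) and the standard library are available. Lean on these libraries where they do the work, as an engineer would, in place of code of your own. Each camera call takes 0.05 s, during which the arm holds its last target. There are 200 camera calls.

TASK

Load the pivoting balance bar with its three saddle weights: the two small blue ones go over the blue arm, one in each of its two notches, and the large red one over the red arm, in its single notch, so that the bar ends level. Hang them in turn on one side and the other, starting with a blue one, so that the bar never tips over onto its stops, and let go of each before taking the next. The arms have been reset by hand, so set each weight on its arm near the notch and slide it gently along until its rib drops in and it sits fully home; do not force anything, and leave the crucible and the rubber bung between the weights where they are.

Things in the scene. Friction and masses are not known exactly. Their poses are not given: they have to be found in the camera images.
- beam (a joint): Tilt of the bar, rad: 0 level, positive = blue arm (+y end) up. A pivot spring of about 2.6 N m/rad, lightly damped, levels it; stops at +-0.135. One blue weight alone tips it about 0.06 (inner notch) or 0.085 (outer notch) down on the blue side; two blue alone, or red alone, tip it onto a stop.
- pivot (a point): Pivot in the middle of the bar, 140 mm above the bench; frame turns with the bar: y along it to the blue arm, x across it (pivot axis), z up. Dark hub y = -42 to 42 mm, brass clamp screws on it to z = 25 mm. Arms are 10 mm thick (x), upper edge at z = 10 mm, lower at -10, end caps at 180 mm. Grey base plate 150 x 110 mm, two uprights to z = 16 mm.
- blue_side (a point): Point on the blue arm's upper edge midway between its two notches as nominally set: pivot-frame y = 120 mm. Notches (12 mm wide along the bar, 7 mm deep, square walls) are 20 mm either side of it; but the blue arm is clamped up to 7 mm further in or out, both notches together. That shift is not measured; this point does not follow it.
- red_side (a point): Point on the red arm's upper edge where its single notch (12 mm wide, 7 mm deep) nominally is: pivot-frame y = -120 mm. The red arm too is clamped up to 7 mm further in or out, on its own, not measured; this point does not follow it.
- blue_1: Small blue saddle weight, 40 x 34 (y) x 88 mm, 0.16 kg; origin at the centre of its underside. An upside-down U: two cheeks 10 mm thick, between them a 20 mm slot along y, 45 mm deep, open below, that goes over the arm (10 mm). On top, centred, a black grip tab 14 (x) x 20 (y) mm, z = 54 to 88 mm: pinch it across x, the tool pointing down.
- blue_2: Twin of blue_1; either goes in either blue notch. Under the slot's roof (z = 45 mm), at y = 0, all weights have a brass half-round rib along x, 8 mm wide, standing 5 mm down. Home: rib in the notch, roof on the arm's edge, origin 35 mm below the pivot in the bar's frame; with the rib riding on the edge it is 30 mm below.
- red_1: Large red saddle weight, 0.32 kg; same section, slot, rib, height and grip tab as the blue ones but 60 mm long (y, along the bar). Origin at the centre of its underside. It can hang either way round, as can the blue ones.
- crucible: Loose white crucible, 41 mm across and 32 mm high, on the bench between the weights; origin at the centre of its underside. Leave it alone.
- bung: Loose red rubber bung, 34 mm across and 26 mm high, on the bench between the weights; origin at the centre of its underside. Leave it alone.
Mind the look-alikes: they are no part of the job. Leave any turquoise or white look-alike of the blue_2 alone. Leave any purple or white look-alike of the blue_1 alone.

How it is judged (in metres and radians):
On the way, in this order (a step that is already met when the one before it is completed fails the run):
1. the first blue weight hangs home in a notch of the blue arm, let go (((z of blue_1 in the frame of pivot between -0.038 and -0.033 m and angle between the z axis of blue_1 and the z axis of pivot, either way round below 0.06 rad and x of blue_1 in the frame of pivot between -0.006 and 0.006 m and y of blue_1 in the frame of pivot between 0.085 and 0.155 m and contact force between blue_1 and the fingers below 0.05 N) or (z of blue_2 in the frame of pivot between -0.038 and -0.033 m and angle between the z axis of blue_2 and the z axis of pivot, either way round below 0.06 rad and x of blue_2 in the frame of pivot between -0.006 and 0.006 m and y of blue_2 in the frame of pivot between 0.085 and 0.155 m and contact force between blue_2 and the fingers below 0.05 N))), for 0.2 s.
2. the red weight hangs home in the red arm's notch, let go (z of red_1 in the frame of pivot between -0.038 and -0.033 m and angle between the z axis of red_1 and the z axis of pivot, either way round below 0.06 rad and x of red_1 in the frame of pivot between -0.006 and 0.006 m and y of red_1 in the frame of pivot between -0.135 and -0.105 m and contact force between red_1 and the fingers below 0.05 N), for 0.2 s.
3. both blue weights hang home, let go (z of blue_1 in the frame of pivot between -0.038 and -0.033 m and angle between the z axis of each of blue_1, blue_2 and the z axis of pivot, either way round below 0.06 rad and x of blue_1 in the frame of pivot between -0.006 and 0.006 m and y of blue_1 in the frame of pivot between 0.085 and 0.155 m and contact force between each of blue_1, blue_2 and the fingers below 0.05 N and z of blue_2 in the frame of pivot between -0.038 and -0.033 m and x of blue_2 in the frame of pivot between -0.006 and 0.006 m and y of blue_2 in the frame of pivot between 0.085 and 0.155 m), for 0.2 s.
At the end, for the whole second after the job is handed in: Both blue weights sit home in the two notches of the blue arm and the red one in the notch of the red arm (origin 33 to 38 mm below the pivot in the bar's frame, upright on the bar within 0.06 rad, across the bar within 6 mm), all let go and at rest, and the bar is level within 0.04 rad (all of step 2 and all of step 3 and linear speed of each of blue_1, blue_2, red_1 below 0.02 m/s and value of joint beam between -0.04 and 0.04 rad); the robot touches nothing.
It fails at once if the bar tips onto a stop (beyond 0.125 rad) (value of joint beam above 0.125 rad or value of joint beam below -0.125 rad).
It fails at once if a weight is forced against the bar with more than 15 N (contact force between any of blue_1, blue_2, red_1 and stand above 15 N).
It fails at once if the crucible or the bung is moved more than 15 mm (distance of any of crucible, bung from where it was at the start of the episode above 0.015 m).
It also fails if it takes over 72 s, if anything falls off the work surface, if the arm or the gripper's body presses on something with over 40 N, if the wrist force passes 120 N, or if a joint passes its speed limit or range.

## Working session

There is one attempt and no reset: what is moved stays moved. The work goes in short steps, Python scripts to look and compute and a tool call to move; the robot and the scene stay as the last step left them, time stands still between calls to the robot, and variables do not carry over. Pictures are saved under pics/ and viewed, at most 13 in all, crops included, and the job is handed in when it is done.

Besides the shell and the picture viewer there is one more tool, called after ">>>" by a JSON object that holds its "method" and its "body". play_rows: Moves the arm, as the interface text tells. Its arguments: {"type":"object","properties":{"dp":{"type":"array"},"yaw":{"type":"array"},"gripper":{"type":"number"}},"required":["dp","yaw"]}

```bash
mkdir -p pics; cat > h.py <<'E'
import numpy as np, cv2
from workcell import ctrl, viewer, ticket, models
from scipy.spatial.transform import Rotation as R
def cam(n):
    o=ctrl.get_obs(); p=viewer.get_image(n)
    if n=='wrist':
        T=np.eye(4);T[:3,:3]=R.from_rotvec(o['orientation']).as_matrix();T[:3,3]=o['ee_pos']
        p['T']=T@np.array(p['hand_eye'])
    return p
def cloud(p):
    d=p['range_z'].astype(float);v,u=np.indices(d.shape)
    c=np.stack([(u-p['cx'])/p['fx']*d,-(v-p['cy'])/p['fy']*d,-d,np.ones_like(d)],-1)
    w=(c@np.array(p['T']).T)[...,:3]; w[d==0]=np.nan
    return w
def save(p,f,crop=None,s=1):
    a=p['pixels'][...,::-1]
    if crop: a=a[crop[1]:crop[3],crop[0]:crop[2]]
    cv2.imwrite('pics/'+f,cv2.resize(a,None,fx=s,fy=s,interpolation=cv2.INTER_CUBIC))
E
python3 - <<'E'
from h import *
o=ctrl.get_obs();print({k:np.round(v,3) for k,v in o.items()})
for n in('top','scene'):
    p=cam(n);w=cloud(p);save(p,n+'0.png');print(n,p.get('distortion'),p.keys(),np.round(p['T'],2).tolist())
    for k in('blue_1','red_1','crucible','bung','beam'):
        for b in models.look_for(p,k):
            x,y=[int(t) for t in b['bbox'][:2]];print(k,np.round(b['bbox']),round(b['conf'],2),np.round(w[y,x]))
    for k in('pivot','blue_side','red_side'):
        for b in models.landmark_of(p,k):
            x,y=[int(t) for t in b['location']];print(k,x,y,round(b['conf'],2),np.round(w[y,x]))
cv2.imwrite('pics/both.png',np.hstack([cv2.imread('pics/top0.png'),cv2.imread('pics/scene0.png')])[:, :])
E
```

```text
{'t': np.float64(0.0), 'qpos': array([ 1.12 ,  0.424,  1.631, -0.   ,  1.089, -0.019]), 'qvel': array([-0.   ,  0.   , -0.   , -0.003, -0.001, -0.001]), 'joint_torque': array([ 1.0000e-03, -5.4463e+01, -2.7366e+01,  6.4000e-02,  2.3000e-02,
       -0.0000e+00]), 'ee_pos': array([261.344, 567.165, 240.61 ]), 'orientation': array([-6.730e-01, -3.068e+00,  2.000e-03]), 'ft_force': array([-0.125, -0.494, -1.373]), 'moment': array([ 0.003, -0.007,  0.019]), 'grasp_force': np.float64(0.0), 'width': np.float64(87.79)}
top None dict_keys(['pixels', 'range_z', 'fx', 'fy', 'cx', 'cy', 'T', 'shot']) [[0.0, 0.99, -0.13, 422.47], [-1.0, 0.0, 0.01, -13.1], [0.01, 0.13, 0.99, 973.36], [0.0, 0.0, 0.0, 1.0]]
blue_1 [338. 230.  24.  19.] 0.82 [ 446. -189.   89.]
blue_1 [155. 196.  28.  15.] 0.82 [530. 241.  56.]
blue_1 [191. 259.  24.  23.] 0.68 [379. 151.  52.]
blue_1 [367. 226.  26.  22.] 0.61 [ 457. -268.   51.]
blue_1 [357. 265.  23.  16.] 0.56 [ 367. -232.   81.]
blue_1 [176. 232.  19.  18.] 0.55 [442. 182.  80.]
blue_1 [275. 151. 165.  20.] 0.35 [617. -44. 157.]
red_1 [246. 232.  26.  20.] 0.91 
[... 490 characters left out ...]
2.01], [0.0, 0.0, 0.0, 1.0]]
blue_1 [175. 187.  25.  34.] 0.94 [441. 172.  49.]
blue_1 [279. 331.  34.  41.] 0.89 [ 356. -256.   56.]
blue_1 [154. 209.  19.  35.] 0.88 [364. 142.  50.]
blue_1 [188. 159.  22.  36.] 0.87 [519. 231.  54.]
blue_1 [327. 313.  28.  47.] 0.82 [ 446. -287.   55.]
blue_1 [290. 287.  25.  39.] 0.81 [ 436. -206.   57.]
red_1 [216. 228.  35.  39.] 0.78 [428.   8.  54.]
red_1 [307. 176. 138.  91.] 0.39 [611. -76. 145.]
bung [254. 263.  18.  18.] 0.63 [ 437. -102.   29.]
beam [308. 174. 142.  88.] 0.85 [611. -77. 155.]
pivot 302 176 0.88 [608. -65. 140.]
blue_side 262 144 0.72 [612.  62. 150.]
red_side 354 190 0.98 [788. -84.   2.]
red_side 291 298 0.3 [ 430. -216.   38.]
```

View pics/top0.png

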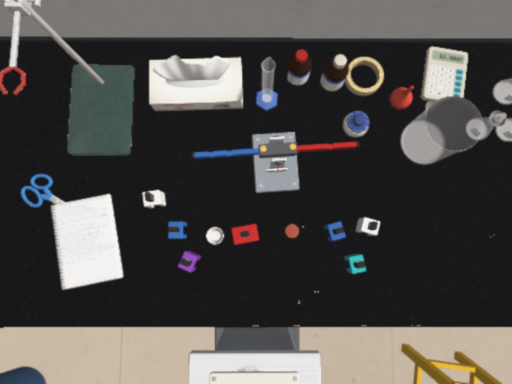

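View pics/scene0.png

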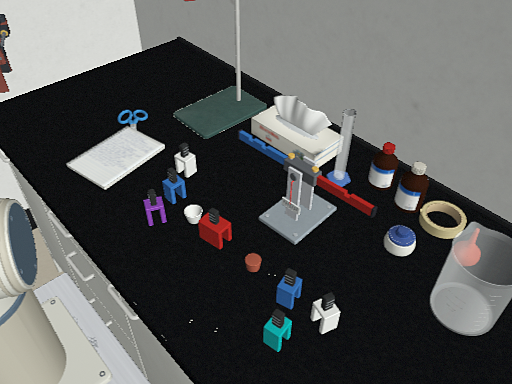

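The first picture (top) shows the following:
- Blue weights at (177,230) and (336,231).
- Red weight at (245,234).
- Look-alikes: purple (190,261), white (154,199), white (368,227) and turquoise (357,264).
- Bar from (195,155) to (357,145), with the blue arm on the left.

The scene view agrees: blue at (175,187) and (290,287), red at (216,228). The bung could only be confused with red by colour. I choose the true-blue ones and go above the left one first.

>>> {"method": "play_rows", "body": {"dp": [[15, -32, 0], [15, -32, 0], [15, -32, 0], [15, -32, 0], [15, -32, 0], [15, -32, 0], [15, -32, 0], [15, -32, 0]], "yaw": [-5.4, -5.4, -5.4, -5.4, -5.4, -5.4, -5.4, -5.4], "gripper": 0}}

```text
t: 1.57
ee_pos: [382.0, 310.1, 241.6]
orientation: [1.761, 2.601, 0.001]
ft_force: [-0.4, -0.7, -0.3]
width: 87.5
grasp_force: 0.0
```

>>> {"method": "play_rows", "body": {"dp": [[15, -32, 0], [15, -32, 0], [15, -32, 0], [15, -32, 0], [0, 0, 0]], "yaw": [-5.4, -5.4, -5.4, -5.4, 0]}}

```text
t: 1.98
ee_pos: [443.5, 179.5, 241.7]
orientation: [2.221, 2.219, 0.0]
ft_force: [-0.7, 0.8, 0.6]
width: 87.7
grasp_force: 0.0
```

```bash
cat >> h.py <<'E'
def hue(p):
    hsv=cv2.cvtColor(p['pixels'],cv2.COLOR_RGB2HSV);return hsv[...,0].astype(int),hsv[...,1].astype(int),hsv[...,2].astype(int)
def weight(p,col,c,r=45):
    """tab & body rectangle from colour+cloud near c"""
    w=cloud(p);h,s,v=hue(p)
    near=np.hypot(w[...,0]-c[0],w[...,1]-c[1])<r
    m=(s>120)&(v>40)&((abs(h-108)<10) if col=='blue' else ((h<8)|(h>172)))&near&(w[...,2]>47)&(w[...,2]<62)
    t=near&(w[...,2]>80)&(w[...,2]<96)
    for n,k in(('body',m),('tab',t)):
        q=w[k]
        if len(q)<6: print(n,'few',len(q));continue
        rc=cv2.minAreaRect(q[:,:2].astype(np.float32));print(n,len(q),'ctr',np.round(rc[0],1),'size',np.round(rc[1],1),'ang',round(rc[2],1),'z',np.round(np.median(q[:,2]),1))
E
python3 - <<'E'
from h import *
o=ctrl.get_obs();print(o['t'],o['ee_pos'],R.from_rotvec(o['orientation']).as_matrix()[:,1])
p=cam('wrist');save(p,'w1.png');print(p['fx'],np.round(p['hand_eye'],2).tolist())
w=cloud(p);print(np.round(w[::95,::127],0).tolist())
weight(p,'blue',(442,181))
t=cam('top')
for k,c in(('blue',(442,181)),('blue',(446,-193)),('red',(442,20))): weight(t,k,c)
w=cloud(t);h,s,v=hue(t)
for n,m in(('bluearm',abs(h-108)<10),('redarm',(h<8)|(h>172))):
    q=w[m&(s>120)&(w[...,2]>135)&(w[...,2]<165)&(abs(w[...,0]-615)<40)]
    print(n,len(q),q.min(0),q.max(0),np.polyfit(q[:,1],q[:,0],1),np.polyfit(q[:,1],q[:,2],1),np.median(q,0))
E
```

```text
1.9833 [443.51823338 179.48383096 241.68435257] [ 9.99998717e-01 -8.99475995e-04  1.32586365e-03]
281.97306674277115 [[-0.0, 0.97, 0.26, 71.08], [1.0, 0.0, -0.0, -0.78], [-0.0, 0.26, -0.97, -142.5], [0.0, 0.0, 0.0, 1.0]]
[[[-497.0, 662.0, -805.0], [291.0, 383.0, 0.0], [442.0, 379.0, 12.0], [595.0, 383.0, -1.0], [736.0, 378.0, 13.0]], [[-571.0, 329.0, -801.0], [277.0, 276.0, -2.0], [442.0, 275.0, 0.0], [607.0, 275.0, -1.0], [772.0, 275.0, -1.0]], [[83.0, 149.0, -2.0], [262.0, 148.0, -1.0], [442.0, 148.0, -1.0], [620.0, 148.0, 1.0], [762.0, 158.0, 41.0]], [[384.0, 213.0, 327.0], [409.0, 208.0, 319.0], [442.0, 208.0, 319.0], [476.0, 208.0, 319.0], [503.0, 211.0, 325.0]], [[396.0, 203.0, 343.0], [419.0, 204.0, 343.0], [442.0, 203.0, 343.0], [466.0, 203.0, 342.0], [490.0, 203.0, 342.0]]]
body 642 ctr [446.5 189.9] size [38.5 33.3] ang 0.3 z 53.2
tab 240 ctr [446.8 189.7] size [19.9 14.3] ang 89.7 z 86.8
body 175 ctr [449.4 189.1] size [38.1 32.9] ang 0.1 z 53.8
tab 60 ctr [448.4 189.7] size [13.7 19.7] ang 0.2 z 87.8
body 173 ctr [ 446.5 -194.3] size [39.6 33.9] ang 15.8 z 53.5
tab 56 ctr [ 446.4 -194.4] size [14.3 20.5] ang 18.4 z 86.3
body 364 ctr [439.   23.9] size [39.8 59.6] ang 10.4 z 53.8
tab 54 ctr [438.9  23.7] size [15.1 18.8] ang 14.2 z 87.8
bluearm 373 [603.76858023  -7.24626607 135.26947027] [624.25707121 133.05968092 154.14381927] [-6.67048591e-02  6.17613692e+02] [-8.34691364e-03  1.47680080e+02] [613.54070492  63.38347235 148.62139756]
redarm 358 [ 620.38993124 -225.19658398  135.1162781 ] [641.17064629 -92.48829439 155.12236069] [-6.55394648e-02  6.18391613e+02] [5.81810228e-03 1.48902324e+02] [ 628.44892074 -158.02315571  149.66733887]
```

View pics/w1.png

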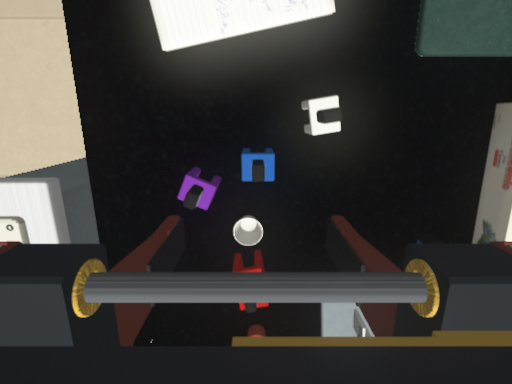

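The wrist view shows the blue weight at (258,165), with purple (200,190), white (323,115), the crucible (248,232) and red (250,282) clearly separate. It is the true blue one: centre (447,190), yaw 0. I grasp it next.

>>> {"method": "play_rows", "body": {"dp": [[3, 10, -30], [0, 0, -30], [0, 0, -30], [0, 0, -30], [0, 0, -25], [0, 0, -18], [0, 0, 0], [0, 0, 0]], "yaw": [0, 0, 0, 0, 0, 0, 0, 0], "gripper": 0.5}}

```text
t: 2.75
ee_pos: [443.6, 194.4, 77.9]
orientation: [-2.209, -2.232, 0.003]
ft_force: [0.1, -0.2, -0.6]
width: 44.0
grasp_force: 0.0
```

>>> {"method": "play_rows", "body": {"dp": [[0, 0, 0], [0, 0, 0], [0, 0, 0], [0, 0, 0], [0, 0, 10], [0, 0, 30], [0, 0, 40], [0, 0, 40]], "yaw": [0, 0, 0, 0, 0, 0, 0, 0], "gripper": 1}}

```text
t: 3.42
ee_pos: [443.5, 193.1, 199.9]
orientation: [-2.212, -2.229, 0.003]
ft_force: [1.4, 0.5, -3.0]
width: 13.7
grasp_force: 29.9
```

>>> {"method": "play_rows", "body": {"dp": [[19, -30, 12], [19, -30, 12], [19, -30, 12], [19, -30, 12], [19, -30, 12], [19, -30, 12], [0, 0, 0], [0, 0, 0]], "yaw": [0, 0, 0, 0, 1, 1, 1, 0.8]}}

```text
t: 4.08
ee_pos: [559.2, 12.1, 271.7]
orientation: [2.139, 2.299, 0.002]
ft_force: [-0.2, -0.7, -1.7]
width: 13.9
grasp_force: 30.0
```

```bash
python3 - <<'E'
from h import *
o=ctrl.get_obs();print(o['t'],o['ee_pos'],R.from_rotvec(o['orientation']).as_matrix()[:,1],o['ft_force'])
p=cam('wrist');save(p,'w2.png',s=1.5)
w=cloud(p);h,s,v=hue(p);np.save('w2.npy',w)
m=(abs(h-108)<10)&(s>120)&(w[...,2]>130)&(w[...,2]<165)&(abs(w[...,0]-615)<40)
q=w[m];print(len(q),q.min(0),q.max(0))
top=q[q[:,2]>146]
for y in range(-10,140,3):
    k=q[(abs(q[:,1]-y)<1.5)]
    if len(k): print(y,len(k),np.round([k[:,0].min(),k[:,0].max(),np.median(k[:,2]),k[:,2].max()],1))
E
```

```text
4.0833 [559.19116322  12.06672506 271.69102661] [0.99740257 0.07200551 0.00181956] [-0.18579467 -0.73784203 -1.71266445]
2138 [601.135739    -9.07886717 130.05932662] [621.94202396 133.04049918 151.27388873]
-10 2 [612.2 612.5 144.8 147. ]
-7 37 [612.1 621.7 149.3 150.6]
-4 34 [611.7 621.9 148.7 150.5]
-1 41 [611.6 621.3 149.1 150.5]
2 32 [611.3 619.8 148.6 150.4]
5 39 [611.2 620.1 148.7 150.9]
8 39 [611.1 620.1 148.6 150.5]
11 35 [610.9 619.9 148.7 150.4]
14 36 [610.6 619.  148.6 150.5]
17 39 [610.4 619.1 148.7 150.5]
20 36 [610.2 618.8 148.8 151.1]
23 35 [610.1 619.3 148.4 150.3]
26 42 [609.9 618.7 148.8 150.5]
29 37 [609.7 618.4 148.6 150.1]
32 44 [609.4 619.  148.6 150.2]
35 41 [609.  618.7 148.6 150.3]
38 44 [609.  619.1 148.3 150.1]
41 42 [608.8 618.6 148.8 149.9]
44 44 [608.5 618.4 148.6 149.8]
47 43 [608.4 618.2 148.7 150.5]
50 50 [608.2 618.  142.5 149.9]
53 39 [607.9 618.  141.5 143. ]
56 41 [607.8 617.4 141.6 142.8]
59 38 [607.6 617.  141.8 142.8]
62 36 [607.2 617.  148.4 150. ]
65 46 [607.2 617.1 148.6 150.2]
68 52 [606.8 617.4 148.5 150.2]
71 47 [606.6 616.8 148.7 150.2]
74 48 [606.5 616.4 148.6 150.7]
77 49 [606.3 616.  148.3 150.1]
80 46 [606.1 616.2 148.4 150.8]
83 51 [605.9 616.2 148.4 150. ]
86 49 [605.6 615.9 148.4 150. ]
89 49 [605.5 615.4 142.7 150.3]
92 45 [605.3 615.6 141.6 143.7]
95 42 [605.2 615.6 141.4 142.8]
98 45 [605.  614.9 141.6 143. ]
101 51 [604.6 614.6 143.7 149.6]
104 52 [604.3 614.3 148.5 150.3]
107 52 [604.2 613.8 148.4 150.5]
110 54 [604.1 614.3 148.3 150.2]
113 55 [603.7 613.7 148.3 149.9]
116 54 [603.6 613.7 148.3 150.1]
119 54 [603.5 613.2 148.3 150.6]
122 58 [603.2 613.7 148.3 149.9]
125 54 [603.  613.3 148.6 150. ]
128 59 [602.8 612.7 148.5 150.5]
131 67 [601.1 612.3 148.3 150.8]
134 13 [601.4 612.1 149.8 151.3]
```

View pics/w2.png

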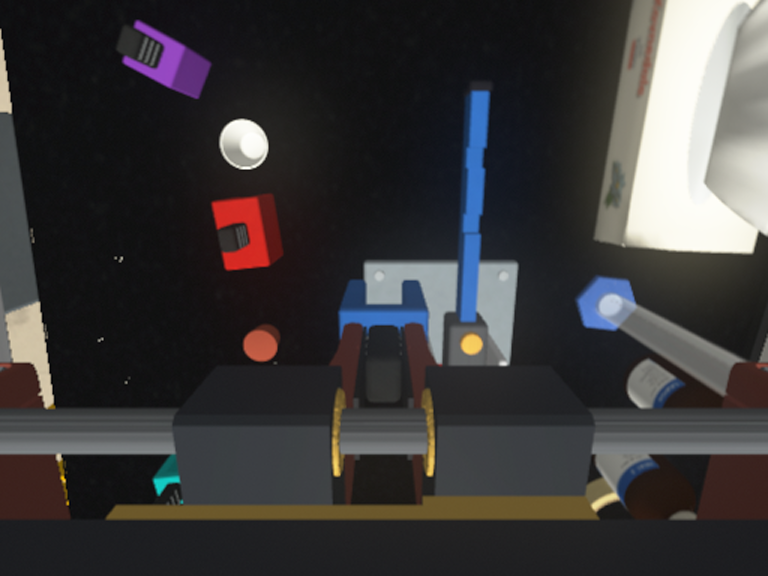

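The wrist view shows the held blue weight at (384,310) with its slot along the bar. The blue arm runs from (470,320) to (480,90), with notches at about (472,215) and (474,150).

From depth, the notches are at y≈55 and 95. Next I measure how the weight sits in the grip.

```bash
python3 - <<'E'
from h import *
w=np.load('w2.npy')
k=(abs(w[...,0]-559)<30)&(abs(w[...,1]-10)<40)&(w[...,2]>242)&(w[...,2]<252)
q=w[k];print(len(q),q.min(0),q.max(0),np.median(q[:,2]))
for y in range(-10,40,3):
    a=q[abs(q[:,1]-y)<1.5]
    if len(a):print(y,len(a),a[:,0].min(),a[:,0].max(),np.median(a[:,2]))
E
```

```text
127 [545.47854779  15.03372241 242.01721543] [565.35996121  22.68931993 251.98342713] 247.2077203296308
14 2 551.7274171154487 551.7784606067476 242.53350873306852
17 81 551.8605354651207 565.3599612142797 247.31048441728205
20 43 554.2405761447586 563.1548947029256 247.06577488286752
23 1 545.4785477851948 545.4785477851948 251.94331350975907
```

```bash
python3 - <<'E'
from h import *
w=np.load('w2.npy')
for c in (232,256,278):
  print(c,[(r,*np.round(w[r,c]).tolist()) for r in range(186,240,3)])
E
```

```text
232 [(186, 527.0, -23.0, -1.0), (189, 539.0, 23.0, 189.0), (192, 540.0, 24.0, 202.0), (195, 541.0, 24.0, 212.0), (198, 541.0, 24.0, 219.0), (201, 542.0, 24.0, 226.0), (204, 542.0, 24.0, 234.0), (207, 542.0, 23.0, 236.0), (210, 543.0, 21.0, 237.0), (213, 543.0, 20.0, 238.0), (216, 544.0, 23.0, 253.0), (219, 544.0, 23.0, 258.0), (222, 544.0, 23.0, 263.0), (225, 545.0, 23.0, 268.0), (228, 545.0, 23.0, 272.0), (231, 545.0, 23.0, 276.0), (234, 546.0, 23.0, 280.0), (237, 546.0, 23.0, 283.0)]
256 [(186, 562.0, -17.0, 16.0), (189, 563.0, -21.0, 16.0), (192, 563.0, -26.0, 14.0), (195, 563.0, -30.0, 15.0), (198, 564.0, -35.0, 15.0), (201, 564.0, -39.0, 16.0), (204, 558.0, 25.0, 233.0), (207, 558.0, 25.0, 238.0), (210, 558.0, 23.0, 239.0), (213, 559.0, 20.0, 238.0), (216, 559.0, 18.0, 238.0), (219, 559.0, 18.0, 243.0), (222, 559.0, 18.0, 248.0), (225, 559.0, 18.0, 254.0), (228, nan, nan, nan), (231, 559.0, 19.0, 264.0), (234, 559.0, 18.0, 266.0), (237, 559.0, 18.0, 270.0)]
278 [(186, 595.0, -15.0, 15.0), (189, 576.0, 27.0, 195.0), (192, 575.0, 27.0, 205.0), (195, 575.0, 27.0, 212.0), (198, 574.0, 27.0, 220.0), (201, 573.0, 27.0, 229.0), (204, 573.0, 26.0, 234.0), (207, 573.0, 26.0, 239.0), (210, nan, nan, nan), (213, 573.0, 22.0, 238.0), (216, 571.0, 25.0, 254.0), (219, 571.0, 26.0, 260.0), (222, 571.0, 25.0, 264.0), (225, 570.0, 25.0, 268.0), (228, 570.0, 25.0, 273.0), (231, 570.0, 25.0, 277.0), (234, 569.0, 25.0, 281.0), (237, 569.0, 25.0, 283.0)]
```

>>> {"method": "play_rows", "body": {"dp": [[17, 25, 0], [17, 25, 0], [17, 26, 0], [0, 0, 0], [0, 0, 0]], "yaw": [0, 0, 0, 0, 0]}}

```text
t: 4.55
ee_pos: [608.5, 91.9, 269.6]
orientation: [-2.132, -2.305, 0.002]
ft_force: [-0.9, -0.8, -2.2]
width: 13.9
grasp_force: 30.0
```

```bash
cat >> h.py <<'E'
def held(p,tcp,yaw=0.069):
    """body faces of held weight & arm edges seen by wrist, relative to tcp in bar axes"""
    w=cloud(p);d=w-np.array(tcp);a=np.cos(yaw)*d[...,0]+np.sin(yaw)*d[...,1];b=-np.sin(yaw)*d[...,0]+np.cos(yaw)*d[...,1]
    m=(abs(a)<28)&(b>5)&(b<45)&(d[...,2]<-40)&(d[...,2]>-95)
    print('held n',m.sum(),'across',np.nanpercentile(a[m],[1,99]).round(1),'front',np.nanmedian(b[m]).round(1),'zmin',np.nanmin(d[...,2][m]).round(1))
def arm(p,side):
    """edge of the arm's top per y from this picture"""
    w=cloud(p);h,s,v=hue(p);m=(s>120)&((abs(h-108)<10) if side=='blue' else ((h<8)|(h>172)))&(w[...,2]>118)&(w[...,2]<172)
    q=w[m];q=q[abs(q[:,0]-(617-.069*q[:,1]-3))<12]
    return q
E
python3 - <<'E'
from h import *
o=ctrl.get_obs();print(o['t'],o['ee_pos'],o['ft_force'])
p=cam('wrist');held(p,o['ee_pos'])
E
```

```text
4.55 [608.46369696  91.87286978 269.58666566] [-0.91237877 -0.7886234  -2.22382828]
held n 471 across [-20.   18.9] front 13.3 zmin -85.7
```

>>> {"method": "play_rows", "body": {"dp": [[1, -3, -10], [0, 0, -15], [0, 0, -20], [0, 0, -15], [0, 0, -5], [0, 0, 0]], "yaw": [0, 0, 0, 0, 0, 0]}}

```text
t: 5.1
ee_pos: [608.8, 85.7, 203.5]
orientation: [-2.137, -2.3, 0.005]
ft_force: [0.2, -0.1, -1.4]
width: 14.0
grasp_force: 30.0
```

>>> {"method": "play_rows", "body": {"dp": [[0, 0, -4], [0, 0, -4], [0, 0, -3], [0, 0, 0], [0, 0, 0]], "yaw": [0, 0, 0, 0, 0]}}

```text
t: 5.52
ee_pos: [610.6, 86.6, 194.6]
orientation: [2.137, 2.302, 0.0]
ft_force: [-0.1, 0.6, -1.2]
width: 13.7
grasp_force: 30.0
```

```bash
cat >> h.py <<'E'
def tilt(p):
    """bar tilt + top edge from scene/top camera: fit of arm points"""
    for s in('blue','red'):
        q=arm(p,s)
        if len(q)<20: print(s,'few');continue
        t=[]
        for y in np.arange(-230,140,8):
            k=q[abs(q[:,1]-y)<4]
            if len(k)>3:t.append((y,np.percentile(k[:,2],90)))
        t=np.array(t);f=np.polyfit(t[:,0],t[:,1],1);print(s,'tilt %.3f'%f[0],'n',len(t),'y',t[0,0],t[-1,0],'z(-46) %.1f'%np.polyval(f,-46))
E
python3 - <<'E'
from h import *
o=ctrl.get_obs();print(o['t'],o['ee_pos'],o['ft_force'])
p=cam('top');tilt(p);p=cam('scene');tilt(p);save(p,'s1.png',(220,100,400,260),4)
E
```

```text
5.5167 [610.61892346  86.64175969 194.60678421] [-0.11849642  0.55184473 -1.24085905]
blue tilt -0.030 n 7 y -6.0 42.0 z(-46) 152.0
red tilt -0.010 n 17 y -222.0 -94.0 z(-46) 151.4
blue tilt 0.027 n 16 y -6.0 130.0 z(-46) 150.3
red tilt 0.000 n 18 y -230.0 -94.0 z(-46) 152.8
```

View pics/s1.png

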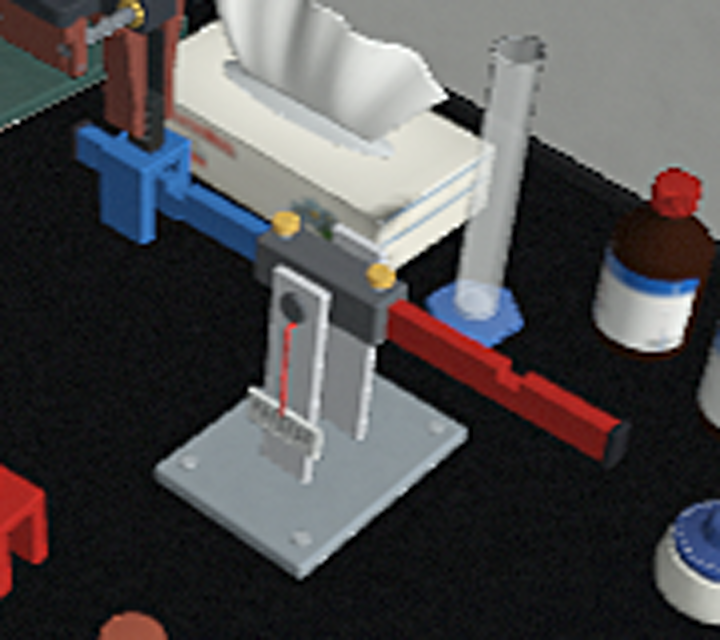

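>>> {"method": "play_rows", "body": {"dp": [[0, 0, -3], [0, 1.5, 0], [0, 1.5, 0], [-0.4, 1.5, 0], [0, 1.5, 0], [0, 1.5, 0], [0, 0, 0], [0, 0, 0]], "yaw": [0, 0, 0, 0, 0, 0, 0, 0]}}

```text
t: 6.28
ee_pos: [610.1, 94.4, 191.4]
orientation: [-2.137, -2.302, -0.0]
ft_force: [0.3, 1.2, -0.9]
width: 13.7
grasp_force: 30.0
```

```bash
python3 - <<'E'
from h import *
o=ctrl.get_obs();print(o['t'],o['ee_pos'],o['ft_force'])
p=cam('top');tilt(p);p=cam('scene');tilt(p)
E
```

```text
6.2833 [610.14488137  94.43013892 191.42457259] [ 0.27164735  1.22644189 -0.91639389]
blue tilt -0.021 n 8 y -6.0 50.0 z(-46) 150.2
red tilt -0.031 n 17 y -222.0 -94.0 z(-46) 150.9
blue tilt 0.046 n 17 y -6.0 130.0 z(-46) 146.9
red tilt -0.034 n 17 y -222.0 -94.0 z(-46) 151.3
```

>>> {"method": "play_rows", "body": {"dp": [[-0.4, 1.2, 0], [0, 1.2, 0], [0, 1.2, 0], [0, 1.2, 0], [0, 0, 0], [0, 0, 0]], "yaw": [0, 0, 0, 0, 0, 0]}}

```text
t: 6.88
ee_pos: [609.7, 99.0, 191.3]
orientation: [-2.137, -2.303, 0.0]
ft_force: [-0.5, -0.0, -1.0]
width: 13.6
grasp_force: 30.0
```

```bash
python3 - <<'E'
from h import *
o=ctrl.get_obs();print(o['t'],o['ee_pos'],o['ft_force'])
p=cam('top');tilt(p);p=cam('scene');tilt(p)
E
```

```text
6.8833 [609.68351067  98.99710344 191.29449562] [-0.50233668 -0.02816736 -0.95758751]
blue tilt -0.076 n 9 y -6.0 58.0 z(-46) 155.6
red tilt -0.003 n 17 y -222.0 -94.0 z(-46) 151.1
blue tilt 0.049 n 17 y -6.0 130.0 z(-46) 148.3
red tilt -0.006 n 18 y -230.0 -94.0 z(-46) 151.2
```

The rib dropped in: tilt sprang from -0.031 to -0.004. I now lower the weight with the bar to its equilibrium tilt and let go.

>>> {"method": "play_rows", "body": {"dp": [[0, 0, -1.5], [0, 0, -2], [0, 0, -2], [0, 0, -2], [0, 0, -2], [0, 0, -1.5], [0, 0, 0], [0, 0, 0]], "yaw": [0, 0, 0, 0, 0, 0, 0, 0]}}

```text
t: 7.65
ee_pos: [609.8, 99.0, 180.4]
orientation: [2.137, 2.302, 0.0]
ft_force: [0.5, 1.6, 0.8]
width: 14.0
grasp_force: 30.0
```

```bash
python3 - <<'E'
from h import *
o=ctrl.get_obs();print(o['t'],o['ee_pos'],o['ft_force'])
p=cam('top');tilt(p);p=cam('scene');tilt(p)
E
```

```text
7.65 [609.81702877  98.98356797 180.35053971] [0.48617524 1.63455398 0.79276409]
blue tilt -0.141 n 9 y -6.0 58.0 z(-46) 154.0
red tilt -0.090 n 17 y -222.0 -94.0 z(-46) 150.3
blue tilt -0.028 n 17 y -6.0 130.0 z(-46) 147.3
red tilt -0.088 n 17 y -222.0 -94.0 z(-46) 150.6
```

>>> {"method": "play_rows", "body": {"dp": [[0, 0, 0], [0, 0, 0], [0, 0, 0], [0, 0, 0], [0, 0, 0]], "yaw": [0, 0, 0, 0, 0], "gripper": 0.6}}

```text
t: 8.17
ee_pos: [609.7, 98.8, 180.4]
orientation: [-2.137, -2.302, 0.0]
ft_force: [-0.2, -0.2, -0.1]
width: 34.9
grasp_force: 0.0
```

>>> {"method": "play_rows", "body": {"dp": [[0, 0, 10], [0, 0, 20], [0, 0, 25], [0, -10, 25], [0, -30, 10], [0, -30, 0], [0, 0, 0]], "yaw": [0, 0, 0, 0, 0, 0, 0]}}

```text
t: 8.75
ee_pos: [610.3, 25.2, 272.5]
orientation: [2.138, 2.298, 0.001]
ft_force: [-0.2, -0.7, -0.2]
width: 35.1
grasp_force: 0.0
```

```bash
python3 - <<'E'
from h import *
o=ctrl.get_obs();print(o['t'],o['ee_pos'],o['ft_force'])
p=cam('top');tilt(p);p=cam('scene');tilt(p);save(p,'s2.png',(220,100,400,260),4)
p=cam('wrist');w=cloud(p);h,s,v=hue(p)
q=w[(abs(w[...,0]-611)<30)&(abs(w[...,1]-95)<35)&(w[...,2]>100)];
b=q[(q[:,2]>140)&(q[:,2]<152)];t=q[q[:,2]>165]
for n,k in(('body',b),('tab',t)):
  rc=cv2.minAreaRect(k[:,:2].astype(np.float32));print(n,len(k),rc,np.median(k[:,2]))
E
```

```text
8.75 [610.30360449  25.2321453  272.49599603] [-0.19507694 -0.67645811 -0.19403076]
blue few
red tilt -0.097 n 17 y -222.0 -94.0 z(-46) 150.1
blue tilt -0.037 n 17 y -6.0 130.0 z(-46) 147.5
red tilt -0.095 n 17 y -222.0 -94.0 z(-46) 150.5
body 1138 ((610.4837646484375, 87.47404479980469), (39.46043395996094, 50.756507873535156), 4.81988525390625) 144.61553838782413
tab 4846 ((610.9931640625, 84.56599426269531), (59.987213134765625, 49.1227912902832), 0.003849652362987399) 349.3840833568128
```

View pics/s2.png

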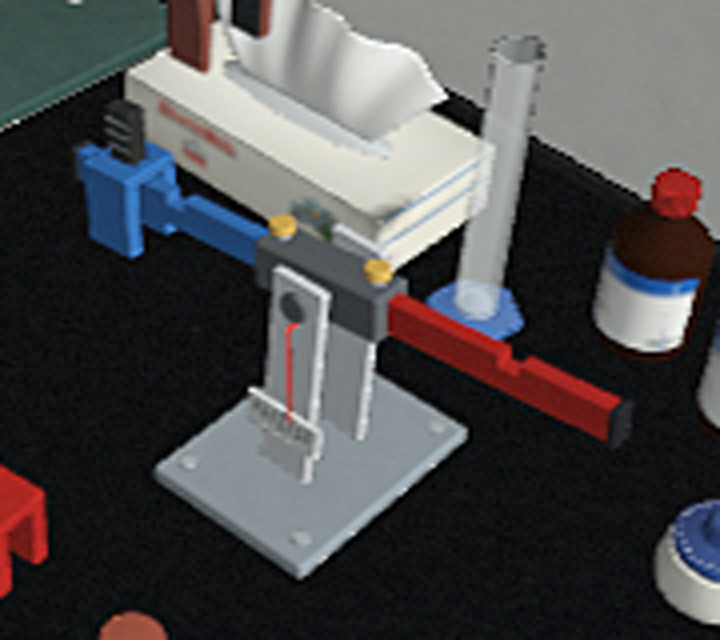

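The view shows the blue weight hanging home at the outer notch, around (125,190), with the pointer steady near -0.09. Now the red one.

>>> {"method": "play_rows", "body": {"dp": [[-34, 0, -5], [-34, 0, -5], [-34, 0, -5], [-34, 0, -5], [-35, 0, -5], [0, 0, 0], [0, 0, 0]], "yaw": [0, 0, 2, 2, 2, 0, 0]}}

```text
t: 9.48
ee_pos: [437.1, 29.8, 245.2]
orientation: [-2.012, -2.412, 0.001]
ft_force: [1.0, 0.5, -0.2]
width: 35.2
grasp_force: 0.0
```

```bash
python3 - <<'E'
from h import *
o=ctrl.get_obs();print(o['t'],o['ee_pos'],np.degrees(np.arctan2(*R.from_rotvec(o['orientation']).as_matrix()[[1,0],1])))
p=cam('wrist');weight(p,'red',(439,24)); save(p,'w3.png')
E
```

```text
9.4833 [437.12602299  29.83825683 245.20246238] 10.328873421307128
body 1310 ctr [436.9  23.3] size [40.  60.6] ang 10.5 z 53.2
tab 222 ctr [436.8  24.1] size [14.6 18.8] ang 9.8 z 86.9
```

View pics/w3.png

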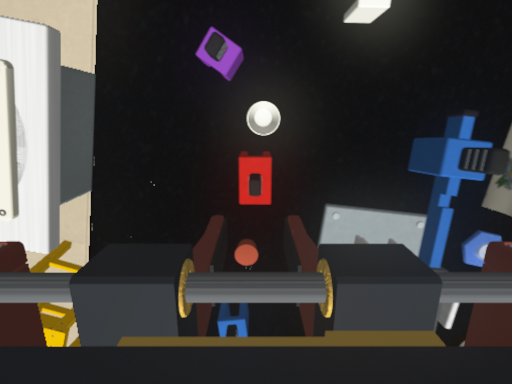

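The red weight is at (256,180), aligned with the fingers; the bung (246,254) and the crucible (263,118) are clear. Grasp it.

>>> {"method": "play_rows", "body": {"dp": [[0, -6, -30], [0, 0, -38], [0, 0, -38], [0, 0, -30], [0, 0, -20], [0, 0, -11], [0, 0, 0]], "yaw": [0, 0, 0, 0, 0, 0, 0]}}

```text
t: 10.12
ee_pos: [439.1, 23.3, 75.9]
orientation: [-2.012, -2.409, 0.003]
ft_force: [-1.0, 0.2, 0.3]
width: 35.0
grasp_force: 0.0
```

>>> {"method": "play_rows", "body": {"dp": [[0, 0, 0], [0, 0, 0], [0, 0, 0], [0, 0, 0], [0, 0, 0], [0, 0, 0], [0, 0, 0], [0, 0, 0]], "yaw": [0, 0, 0, 0, 0, 0, 0, 0], "gripper": 1}}

```text
t: 10.78
ee_pos: [439.1, 23.0, 78.9]
orientation: [2.014, 2.411, 0.001]
ft_force: [-1.1, 1.0, 6.0]
width: 13.6
grasp_force: 30.0
```

>>> {"method": "play_rows", "body": {"dp": [[0, 0, 20], [0, 0, 40], [0, 0, 40], [0, 0, 40], [0, 0, 40], [0, 0, 15], [0, 0, 0]], "yaw": [0, 0, -3, -3, 0, 0, 0]}}

```text
t: 11.37
ee_pos: [440.8, 23.0, 277.2]
orientation: [2.133, 2.298, 0.009]
ft_force: [0.5, -0.2, -3.2]
width: 14.1
grasp_force: 30.0
```

>>> {"method": "play_rows", "body": {"dp": [[19, -35, 0], [19, -35, 0], [19, -35, 0], [19, -35, 0], [19, -35, 0], [19, -35, 0], [19, -35, 0], [0, 0, 0]], "yaw": [0, 0, 0, 0, 0, 0, 0, 0]}}

```text
t: 12.03
ee_pos: [573.6, -227.5, 270.4]
orientation: [2.141, 2.298, -0.002]
ft_force: [0.8, 0.6, -2.5]
width: 13.8
grasp_force: 30.0
```

```bash
cat >> h.py <<'E'
def notch(p,side,ys):
    w=cloud(p);q=arm(p,side);r=[]
    for y in ys:
        k=q[abs(q[:,1]-y)<1]
        if len(k)>4: r.append((y,round(np.percentile(k[:,2],80),1),round(np.percentile(k[:,0],3),1),round(np.percentile(k[:,0],97),1)))
    for a in r: print(*a)
E
python3 - <<'E'
from h import *
o=ctrl.get_obs();print(o['t'],o['ee_pos'],np.degrees(np.arctan2(*R.from_rotvec(o['orientation']).as_matrix()[[1,0],1])))
p=cam('wrist');held(p,o['ee_pos']);save(p,'w4.png')
notch(p,'red',range(-220,-90,2))
w=cloud(p)
for c in (235,256,275):print(c,[(r,*np.round(w[r,c]-o['ee_pos']).tolist()) for r in range(170,236,3)])
E
```

```text
12.0333 [ 573.59403942 -227.53830572  270.39020107] 4.064271470366416
held n 296 across [-19.7  18.7] front 30.8 zmin -77.7
-220 165.4 626.8 636.2
-218 165.0 626.5 635.7
-216 165.0 626.6 636.8
-214 164.7 626.4 636.3
-212 164.4 626.3 636.3
-210 164.7 626.0 636.2
-208 164.5 625.9 635.7
-206 163.9 626.0 635.7
-204 163.8 625.6 635.1
-202 163.5 625.6 635.1
-200 163.5 625.6 634.8
-198 163.4 625.3 634.4
-196 163.3 625.3 635.3
-194 162.9 625.1 635.2
-192 162.8 624.7 634.7
-190 162.3 624.7 634.5
-188 162.3 624.7 634.3
-186 162.6 624.4 634.3
-184 162.2 624.5 634.0
-182 161.8 624.2 633.4
-180 161.6 624.2 633.4
-178 161.4 624.0 633.3
-176 161.6 623.9 633.7
-174 161.0 623.8 633.3
-172 154.2 623.6 633.4
-170 153.9 623.6 633.0
-168 153.7 623.2 632.9
-166 153.3 623.3 632.5
-164 153.1 623.0 632.6
-162 153.0 622.9 632.3
-160 160.0 622.7 632.3
-158 159.6 622.6 631.9
-156 159.1 622.5 632.4
-154 159.7 622.3 632.2
-152 159.1 622.1 631.9
-150 158.9 622.1 631.9
-148 158.5 621.9 631.6
-146 158.3 621.9 631.0
-144 158.5 621.6 631.1
-142 158.3 621.5 630.7
-140 157.9 621.3 630.7
-138 157.9 621.1 631.4
-136 157.6
[... 1546 characters left out ...]
0, -17.0), (221, -1.0, 11.0, -12.0), (224, -1.0, 11.0, -8.0), (227, -1.0, 11.0, -2.0), (230, -1.0, 11.0, 1.0), (233, -1.0, 11.0, 4.0)]
275 [(170, 12.0, 32.0, -67.0), (173, 11.0, 32.0, -57.0), (176, 11.0, 32.0, -45.0), (179, 10.0, 32.0, -37.0), (182, 9.0, 32.0, -28.0), (185, 9.0, 30.0, -26.0), (188, 10.0, 28.0, -26.0), (191, 10.0, 26.0, -27.0), (194, 10.0, 25.0, -25.0), (197, 10.0, 22.0, -26.0), (200, 10.0, 21.0, -25.0), (203, 11.0, 18.0, -27.0), (206, 11.0, 17.0, -25.0), (209, 11.0, 15.0, -26.0), (212, 11.0, 13.0, -26.0), (215, 11.0, 11.0, -25.0), (218, 10.0, 13.0, -14.0), (221, 10.0, 12.0, -11.0), (224, 10.0, 13.0, -5.0), (227, 9.0, 13.0, -1.0), (230, 9.0, 13.0, 5.0), (233, 9.0, 13.0, 7.0)]
```

>>> {"method": "play_rows", "body": {"dp": [[18, 24, 0], [18, 24, 0], [18, 25, 0], [0, 0, 0], [0, 0, 0]], "yaw": [0, 0, 0, 0, 0]}}

```text
t: 12.5
ee_pos: [624.9, -146.7, 271.0]
orientation: [-2.131, -2.303, 0.003]
ft_force: [-0.6, -1.0, -3.9]
width: 13.6
grasp_force: 30.0
```

>>> {"method": "play_rows", "body": {"dp": [[0, 0, -10], [0, 0, -20], [0, 0, -20], [0, 0, -10], [0, 0, 0], [0, 0, 0]], "yaw": [0, 0, 0, 0, 0, 0]}}

```text
t: 13.0
ee_pos: [624.9, -149.5, 212.6]
orientation: [-2.137, -2.3, 0.002]
ft_force: [0.2, -0.2, -2.3]
width: 13.6
grasp_force: 30.0
```

>>> {"method": "play_rows", "body": {"dp": [[2, -3, -4], [0, 0, -4], [0, 0, -4], [0, 0, -4], [0, 0, -4], [0, 0, -2], [0, 0, 0], [0, 0, 0]], "yaw": [0, 0, 0, 0, 0, 0, 0, 0]}}

```text
t: 13.67
ee_pos: [627.8, -152.1, 191.5]
orientation: [2.137, 2.302, -0.0]
ft_force: [0.5, -0.1, -1.0]
width: 14.1
grasp_force: 30.0
```

```bash
cat >> h.py <<'E'
def tiltblue(p):
    w=cloud(p);h,s,v=hue(p)
    for n,lo,hi,c in(('blue -6..36',-6,36,'blue'),('red -94..-115',-118,-94,'red'),('red tip',-215,-200,'red')):
        q=arm(p,c);q=q[(q[:,1]>lo)&(q[:,1]<hi)]
        t=[(y,np.percentile(k[:,2],90)) for y in range(lo,hi,5) for k in[q[abs(q[:,1]-y)<3]] if len(k)>3]
        if len(t)>1:
            t=np.array(t);print(n,'z@mid %.1f y %.0f -> tilt~ %.3f'%(t[:,1].mean(),t[:,0].mean(),(t[:,1].mean()-150.8)/(t[:,0].mean()+46)))
E
python3 - <<'E'
from h import *
o=ctrl.get_obs();print(o['t'],o['ee_pos'],o['ft_force'])
p=cam('top');tiltblue(p);p=cam('scene');tiltblue(p);held(cam('wrist'),o['ee_pos']);save(p,'s3.png',(220,100,400,260),4)
E
```

```text
13.6667 [ 627.82009383 -152.11383668  191.47078226] [ 0.47661038 -0.10188023 -1.01950779]
blue -6..36 z@mid 149.5 y 14 -> tilt~ -0.022
red -94..-115 z@mid 152.7 y -100 -> tilt~ -0.035
blue -6..36 z@mid 149.4 y 14 -> tilt~ -0.024
red -94..-115 z@mid 153.0 y -106 -> tilt~ -0.037
red tip z@mid 155.1 y -210 -> tilt~ -0.026
held n 590 across [-19.5  18.3] front 31.1 zmin -77.8
```

View pics/s3.png

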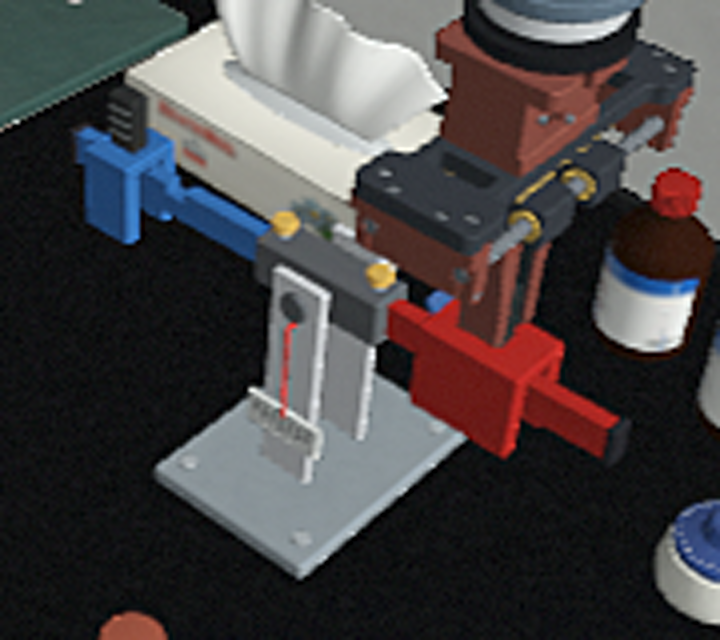

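The red weight is riding on its arm, with the bar near -0.03. I slide it outward.

>>> {"method": "play_rows", "body": {"dp": [[0, -1.5, -2], [0, -1.5, 0], [0.5, -1.5, 0], [0, -1.5, 0], [0, -1.5, 0], [0.5, -1.5, 0], [0, -1.5, 0], [0, 0, 0]], "yaw": [0, 0, 0, 0, 0, 0, 0, 0]}}

```text
t: 14.48
ee_pos: [628.8, -163.1, 189.4]
orientation: [2.137, 2.302, -0.0]
ft_force: [-1.2, -0.4, -1.0]
width: 13.9
grasp_force: 30.0
```

```bash
python3 - <<'E'
from h import *
o=ctrl.get_obs();print(o['t'],o['ee_pos'],o['ft_force'])
p=cam('scene');tiltblue(p)
E
```

```text
14.4833 [ 628.80720684 -163.10745274  189.42615096] [-1.1676596  -0.44521642 -0.99617162]
blue -6..36 z@mid 150.8 y 14 -> tilt~ 0.001
red -94..-115 z@mid 152.2 y -108 -> tilt~ -0.022
red tip z@mid 153.2 y -210 -> tilt~ -0.014
```

>>> {"method": "play_rows", "body": {"dp": [[0, -1.2, 0], [0, -1.2, 0], [0, -1.2, 0], [0, -1.2, 0], [0, 0, 0], [0, 0, 0]], "yaw": [0, 0, 0, 0, 0, 0]}}

```text
t: 15.03
ee_pos: [628.6, -167.5, 189.3]
orientation: [-2.137, -2.302, 0.0]
ft_force: [-0.2, -0.4, -1.7]
width: 13.8
grasp_force: 30.0
```

```bash
python3 - <<'E'
from h import *
o=ctrl.get_obs();print(o['t'],o['ee_pos'],o['ft_force'])
p=cam('scene');tiltblue(p);p=cam('top');tiltblue(p)
E
```

```text
15.0333 [ 628.63871892 -167.52909262  189.27279555] [-0.24705286 -0.36356941 -1.69424638]
blue -6..36 z@mid 149.3 y 14 -> tilt~ -0.026
red -94..-115 z@mid 153.2 y -108 -> tilt~ -0.039
red tip z@mid 157.4 y -210 -> tilt~ -0.040
blue -6..36 z@mid 149.2 y 14 -> tilt~ -0.027
red -94..-115 z@mid 153.3 y -108 -> tilt~ -0.041
```

Dropped in. Now lowering to the equilibrium tilt.

>>> {"method": "play_rows", "body": {"dp": [[0, 0, -1.5], [0, 0, -2], [0, 0, -2], [0, 0, -2], [0, 0, -2], [0, 0, -1.5], [0, 0, 0], [0, 0, 0]], "yaw": [0, 0, 0, 0, 0, 0, 0, 0]}}

```text
t: 15.8
ee_pos: [629.0, -167.7, 178.6]
orientation: [2.137, 2.302, 0.0]
ft_force: [-0.1, -4.2, 2.2]
width: 14.0
grasp_force: 30.0
```

```bash
python3 - <<'E'
from h import *
o=ctrl.get_obs();print(o['t'],o['ee_pos'],o['ft_force'])
p=cam('scene');tiltblue(p);p=cam('top');tiltblue(p)
E
```

```text
15.8 [ 628.96945522 -167.70043857  178.5724019 ] [-0.13854127 -4.21037476  2.17745392]
blue -6..36 z@mid 155.2 y 14 -> tilt~ 0.074
red -94..-115 z@mid 148.4 y -108 -> tilt~ 0.038
red tip z@mid 142.4 y -210 -> tilt~ 0.051
blue -6..36 z@mid 155.3 y 14 -> tilt~ 0.076
red -94..-115 z@mid 148.0 y -108 -> tilt~ 0.045
```

>>> {"method": "play_rows", "body": {"dp": [[0, 0, 0], [0, 0, 0], [0, 0, 0], [0, 0, 0], [0, 0, 0]], "yaw": [0, 0, 0, 0, 0], "gripper": 0.6}}

```text
t: 16.32
ee_pos: [628.6, -167.0, 178.2]
orientation: [-2.137, -2.302, -0.0]
ft_force: [0.0, 0.6, 0.5]
width: 35.5
grasp_force: 0.0
```

>>> {"method": "play_rows", "body": {"dp": [[0, 0, 10], [0, 0, 20], [0, 0, 25], [0, 0, 25], [-30, 0, 5], [-40, 0, 0], [-40, 0, 0]], "yaw": [0, 0, 0, 0, 0, 0, 0]}}

```text
t: 16.9
ee_pos: [518.2, -167.3, 264.6]
orientation: [2.135, 2.302, 0.001]
ft_force: [-1.2, -0.9, 0.0]
width: 35.3
grasp_force: 0.0
```

```bash
python3 - <<'E'
from h import *
o=ctrl.get_obs();print(o['t'],o['ee_pos'],o['ft_force'])
p=cam('top');tiltblue(p);weight(p,'blue',(446,-194));w=cloud(p)
p=cam('scene');tiltblue(p);save(p,'s4.png',(220,100,400,260),4)
w=cloud(p);h,s,v=hue(p)
k=w[((h<8)|(h>172))&(s>120)&(abs(w[...,1]+167)<28)&(abs(w[...,0]-628)<22)&(w[...,2]>80)]
print('red body top z by y',[(y,round(np.percentile(k[abs(k[:,1]-y)<4][:,2],97),1)) for y in range(-195,-139,8) if (abs(k[:,1]-y)<4).sum()>3])
E
```

```text
16.9 [ 518.24800255 -167.28185172  264.60408336] [-1.18291692 -0.85424943  0.00371467]
blue -6..36 z@mid 153.9 y 14 -> tilt~ 0.051
red -94..-115 z@mid 148.5 y -108 -> tilt~ 0.037
body few 0
tab few 0
red -94..-115 z@mid 145.8 y -108 -> tilt~ 0.080
red tip z@mid 144.8 y -210 -> tilt~ 0.037
red body top z by y [(-195, np.float64(155.0)), (-187, np.float64(155.8)), (-179, np.float64(158.9)), (-171, np.float64(156.3)), (-163, np.float64(156.2)), (-155, np.float64(156.4)), (-147, np.float64(157.4))]
```

View pics/s4.png

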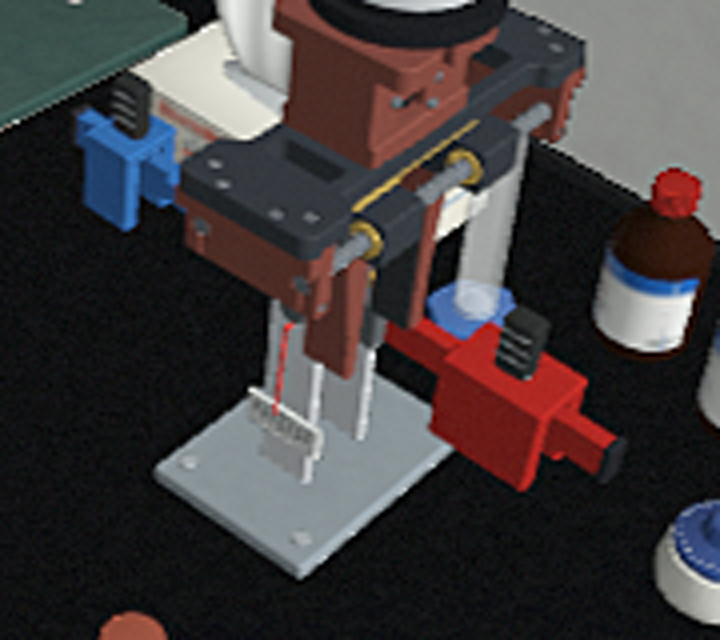

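>>> {"method": "play_rows", "body": {"dp": [[-36, -24, -5], [-36, -24, -5], [0, 0, -10], [0, 0, 0], [0, 0, 0]], "yaw": [4, 4, 4, 0, 0]}}

```text
t: 17.42
ee_pos: [450.5, -213.6, 244.4]
orientation: [1.888, 2.51, 0.001]
ft_force: [0.6, 0.5, -0.3]
width: 35.0
grasp_force: 0.0
```

```bash
python3 - <<'E'
from h import *
o=ctrl.get_obs();print(o['t'],o['ee_pos'],np.degrees(np.arctan2(*R.from_rotvec(o['orientation']).as_matrix()[[1,0],1])))
p=cam('wrist');weight(p,'blue',(446,-194));save(p,'w5.png',(150,0,512,260),2)
w=cloud(p);h,s,v=hue(p);r=((h<8)|(h>172))&(s>120)
for y in range(-225,-90,5):
    k=w[r&(abs(w[...,1]-y)<2.5)&(abs(w[...,0]-617+.069*w[...,1]+3)<26)&(w[...,2]>100)]
    if len(k)>4: print(y,len(k),np.round([k[:,0].min(),k[:,0].max(),np.percentile(k[:,2],90)],1))
p=cam('scene');tiltblue(p)
E
```

```text
17.4167 [ 450.46226044 -213.606812    244.40803338] 16.086287535993236
body 681 ctr [ 444.1 -194.6] size [39.8 33.5] ang 16.0 z 53.1
tab 246 ctr [ 444.1 -194.8] size [14.3 19.9] ang 15.7 z 86.8
-225 68 [626.4 636.9 142.5]
-220 115 [625.7 637.3 142.3]
-215 118 [625.4 637.4 142.6]
-210 121 [625.4 636.1 142.9]
-205 125 [625.1 636.6 142.9]
-200 56 [611.2 635.9 148.3]
-195 317 [609.6 650.  152.6]
-190 400 [609.1 649.7 152.9]
-185 406 [609.  650.8 152.9]
-180 358 [608.3 645.7 153.3]
-175 294 [607.4 624.8 153.7]
-170 301 [607.4 623.  154.1]
-165 312 [607.1 623.3 154.4]
-160 317 [607.1 648.3 154.3]
-155 451 [606.6 647.  154.4]
-150 462 [606.1 647.9 154.7]
-145 471 [605.8 647.  154.8]
-140 462 [605.9 646.5 155.1]
-135 219 [606.9 645.9 152.5]
-130 161 [619.6 630.9 146.3]
-125 163 [619.3 630.4 146.8]
-120 166 [618.8 631.  146.9]
-115 168 [618.1 630.6 147. ]
-110 175 [618.2 631.2 147.4]
-105 176 [617.1 629.5 147.5]
-100 179 [617.3 628.8 147.7]
-95 159 [617.4 631.  148. ]
blue -6..36 z@mid 154.5 y 14 -> tilt~ 0.062
red tip z@mid 144.6 y -210 -> tilt~ 0.038
```

View pics/w5.png

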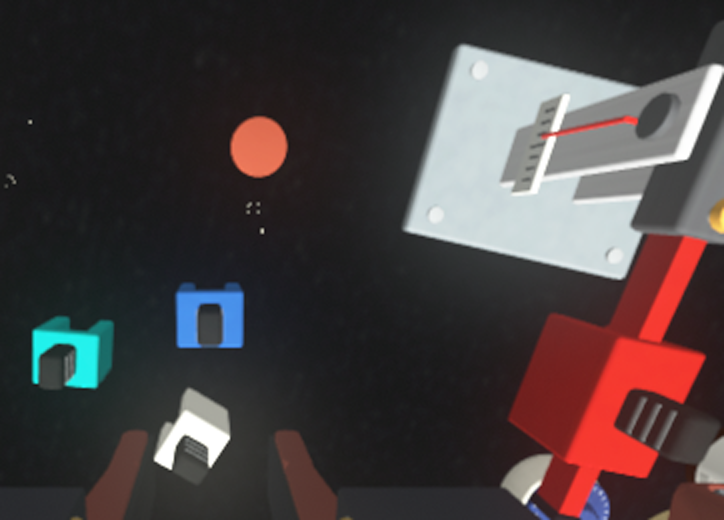

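The wrist view shows the red weight seated home: its top is 9.6 mm over the arm's edge, parallel to it. The true blue weight is at crop (210,317), white at (195,430), turquoise at (72,352). I grasp the blue.

>>> {"method": "play_rows", "body": {"dp": [[-6, 18.5, -16], [0, 0, -35], [0, 0, -38], [0, 0, -35], [0, 0, -25], [0, 0, -16], [0, 0, 0], [0, 0, 0]], "yaw": [0, 0, 0, 0, 0, 0, 0, 0]}}

```text
t: 18.18
ee_pos: [444.6, -194.3, 78.5]
orientation: [-1.884, -2.513, 0.0]
ft_force: [-0.2, -0.5, 0.4]
width: 35.2
grasp_force: 0.0
```

>>> {"method": "play_rows", "body": {"dp": [[0, 0, 0], [0, 0, 0], [0, 0, 0], [0, 0, 0], [0, 0, 0], [0, 0, 0], [0, 0, 0], [0, 0, 0]], "yaw": [0, 0, 0, 0, 0, 0, 0, 0], "gripper": 1}}

```text
t: 18.85
ee_pos: [444.6, -195.1, 79.9]
orientation: [1.884, 2.511, 0.001]
ft_force: [-0.0, 0.2, 6.8]
width: 14.1
grasp_force: 30.0
```

>>> {"method": "play_rows", "body": {"dp": [[0, 0, 20], [0, 0, 40], [0, 0, 40], [0, 0, 40], [0, 0, 40], [0, 0, 15], [0, 0, 0]], "yaw": [0, 0, -4, -4, -4, 0, 0]}}

```text
t: 19.43
ee_pos: [445.8, -195.8, 278.3]
orientation: [2.132, 2.296, 0.004]
ft_force: [1.7, -1.0, -2.1]
width: 14.1
grasp_force: 30.0
```

>>> {"method": "play_rows", "body": {"dp": [[20, 35, 0], [20, 35, 0], [20, 35, 0], [20, 35, 0], [20, 35, 0], [0, 10, 0], [0, 0, 0], [0, 0, 0]], "yaw": [0, 0, 0, 0, 0, 0, 0, 0]}}

```text
t: 20.1
ee_pos: [542.6, -9.6, 272.0]
orientation: [-2.134, -2.303, 0.004]
ft_force: [0.2, -0.4, -2.0]
width: 13.7
grasp_force: 30.0
```

```bash
python3 - <<'E'
from h import *
o=ctrl.get_obs();print(o['t'],o['ee_pos'],np.degrees(np.arctan2(*R.from_rotvec(o['orientation']).as_matrix()[[1,0],1])))
p=cam('wrist');held(p,o['ee_pos'])
notch(p,'blue',range(10,136,3));w=cloud(p)
for c in (235,256,275):print(c,[(r,*np.round(w[r,c]-o['ee_pos']).tolist()) for r in range(185,215,3)])
E
```

```text
20.1 [542.56190086  -9.61232027 272.03240101] 4.372259180180139
held n 398 across [-20.1  18.4] front 17.3 zmin -79.3
10 152.3 611.0 619.9
13 152.4 610.9 619.2
16 152.4 610.4 620.1
19 152.7 610.3 619.4
22 152.6 610.2 618.9
25 152.9 610.1 619.4
28 153.0 609.7 619.3
31 153.5 609.6 619.2
34 153.6 609.1 618.5
37 154.0 609.0 618.4
40 153.8 608.9 618.6
43 154.0 608.7 618.1
46 153.7 608.5 617.9
49 153.6 608.3 618.2
52 147.3 608.1 618.1
55 147.2 607.8 617.3
58 147.3 607.7 617.0
61 154.6 607.5 617.3
64 154.8 607.4 616.7
67 155.0 607.0 616.7
70 154.9 606.7 616.4
73 154.8 606.6 616.1
76 156.1 598.5 616.0
79 164.5 597.4 619.8
82 164.6 597.2 619.2
85 165.0 596.8 618.7
88 164.7 596.5 603.9
91 165.2 596.0 603.2
94 165.1 596.2 602.8
97 165.3 595.4 603.1
100 165.4 595.6 602.7
103 165.7 595.5 604.6
106 165.9 595.3 610.4
109 165.8 595.5 617.6
112 156.9 604.1 612.9
115 157.2 603.5 613.5
118 157.1 603.6 613.1
121 157.3 603.3 612.7
124 157.6 603.2 612.9
127 157.7 603.0 612.2
130 157.9 602.5 612.6
235 [(185, -18.0, 16.0, -75.0), (188, -18.0, 16.0, -67.0), (191, -17.0, 16.0, -56.0), (194, -16.0, 16.0, -48.0), (197, -16.0, 16.0, -41.0), (200, -15.0, 16.0, -34.0), (203, -15.0, 16.0, -29.0), (206, -15.0, 15.0, -26.0), (209, -15.0, 12.0, -28.0), (212, -14.0, 11.0, -26.0)]
256 [(185, 2.0, -28.0, -259.0), (188, 2.0, -33.0, -259.0), (191, 3.0, -37.0, -259.0), (194, 3.0, -42.0, -260.0), (197, 3.0, -47.0, -261.0), (200, 4.0, -51.0, -259.0), (203, -2.0, 17.0, -28.0), (206, -1.0, 15.0, -27.0), (209, -1.0, 13.0, -28.0), (212, -1.0, 12.0, -26.0)]
275 [(185, 14.0, 19.0, -75.0), (188, 13.0, 18.0, -66.0), (191, 12.0, 18.0, -57.0), (194, 12.0, 18.0, -48.0), (197, 11.0, 18.0, -42.0), (200, 11.0, 18.0, -34.0), (203, 11.0, 18.0, -28.0), (206, 11.0, 17.0, -27.0), (209, 11.0, 14.0, -27.0), (212, 11.0, 13.0, -27.0)]
```

>>> {"method": "play_rows", "body": {"dp": [[23.5, 17, 0], [23.5, 17, 0], [23.5, 17, 0], [0, 0, 0], [0, 0, 0]], "yaw": [0, 0, 0, 0, 0]}}

```text
t: 20.57
ee_pos: [614.3, 40.1, 273.0]
orientation: [-2.138, -2.301, 0.002]
ft_force: [-0.4, -1.2, -2.0]
width: 13.7
grasp_force: 30.0
```

>>> {"method": "play_rows", "body": {"dp": [[0, 0, -10], [0, 0, -20], [0, 0, -20], [0, 0, -10], [0, 0, -5], [0, 0, 0], [0, 0, 0]], "yaw": [0, 0, 0, 0, 0, 0, 0]}}

```text
t: 21.15
ee_pos: [614.3, 40.7, 209.1]
orientation: [2.138, 2.302, 0.0]
ft_force: [-0.2, 1.0, -1.2]
width: 13.8
grasp_force: 30.0
```

Lower to riding, at tcp z≈190.

>>> {"method": "play_rows", "body": {"dp": [[0, 0, -4], [0, 0, -4], [0, 0, -4], [0, 0, -4], [0, 0, -3], [0, 0, 0], [0, 0, 0]], "yaw": [0, 0, 0, 0, 0, 0, 0]}}

```text
t: 21.73
ee_pos: [614.3, 41.3, 189.6]
orientation: [-2.137, -2.302, 0.0]
ft_force: [-0.3, 0.7, 0.2]
width: 13.8
grasp_force: 30.0
```

```bash
python3 - <<'E'
from h import *
o=ctrl.get_obs();print(o['t'],o['ee_pos'],o['ft_force'])
for n in('scene','top'):
  p=cam(n);tiltblue(p)
  q=arm(p,'blue');k=q[(q[:,1]>114)&(q[:,1]<130)];print('blue tip',len(k),np.percentile(k[:,2],90) if len(k) else 0)
E
```

```text
21.7333 [614.26487654  41.3081694  189.64871825] [-0.29591129  0.70949362  0.16706521]
blue -6..36 z@mid 157.4 y 14 -> tilt~ 0.110
red -94..-115 z@mid 151.6 y -108 -> tilt~ -0.012
red tip z@mid 152.0 y -210 -> tilt~ -0.007
blue tip 32 151.3336127929094
red -94..-115 z@mid 151.0 y -108 -> tilt~ -0.004
red tip z@mid 150.7 y -210 -> tilt~ 0.001
blue tip 0 0
```

>>> {"method": "play_rows", "body": {"dp": [[0, 1.5, 0], [0, 1.5, 0], [-0.5, 1.5, 0], [0, 1.5, 0], [0, 1.5, 0], [0, 1.5, 0], [0, 0, 0]], "yaw": [0, 0, 0, 0, 0, 0, 0]}}

```text
t: 22.42
ee_pos: [613.8, 50.6, 189.8]
orientation: [-2.137, -2.303, -0.0]
ft_force: [0.5, 0.6, -0.3]
width: 13.5
grasp_force: 30.0
```

```bash
python3 - <<'E'
from h import *
o=ctrl.get_obs();print(o['t'],o['ee_pos'],o['ft_force'])
for n in('scene','top'):
  p=cam(n);tiltblue(p)
  q=arm(p,'blue');k=q[(q[:,1]>114)&(q[:,1]<130)];print('blue tip',len(k),np.percentile(k[:,2],90) if len(k) else 0)
E
```

```text
22.4167 [613.8415863   50.64990587 189.81650301] [ 0.51291859  0.62420622 -0.29697823]
blue -6..36 z@mid 154.7 y 14 -> tilt~ 0.065
red -94..-115 z@mid 151.2 y -108 -> tilt~ -0.007
red tip z@mid 150.7 y -210 -> tilt~ 0.001
blue tip 33 152.9282815856825
red -94..-115 z@mid 150.5 y -108 -> tilt~ 0.004
red tip z@mid 150.1 y -210 -> tilt~ 0.004
blue tip 0 0
```

Riding with the bar about level; 4.5 mm to go.

>>> {"method": "play_rows", "body": {"dp": [[-0.5, 1.2, 0], [0, 1.2, 0], [0, 1.2, 0], [0, 0.8, 0], [0, 0, 0], [0, 0, 0]], "yaw": [0, 0, 0, 0, 0, 0]}}

```text
t: 23.02
ee_pos: [613.3, 54.7, 189.7]
orientation: [-2.137, -2.303, 0.0]
ft_force: [-0.1, -0.0, -0.7]
width: 13.6
grasp_force: 30.0
```

```bash
python3 - <<'E'
from h import *
o=ctrl.get_obs();print(o['t'],o['ee_pos'],o['ft_force'])
for n in('scene','top'):
  p=cam(n);tiltblue(p)
  q=arm(p,'blue');k=q[(q[:,1]>114)&(q[:,1]<130)];print('blue tip',len(k),np.percentile(k[:,2],90) if len(k) else 0)
E
```

```text
23.0167 [613.33141495  54.68877598 189.74740666] [-0.14553948 -0.02573998 -0.72097502]
blue -6..36 z@mid 155.3 y 14 -> tilt~ 0.075
red -94..-115 z@mid 149.6 y -108 -> tilt~ 0.020
red tip z@mid 145.5 y -210 -> tilt~ 0.033
blue tip 35 158.4075437464527
red -94..-115 z@mid 149.0 y -108 -> tilt~ 0.029
red tip z@mid 144.6 y -210 -> tilt~ 0.038
blue tip 0 0
```

>>> {"method": "play_rows", "body": {"dp": [[0, 0, -1], [0, 0, -1.5], [0, 0, -1.5], [0, 0, -1], [0, 0, 0], [0, 0, 0]], "yaw": [0, 0, 0, 0, 0, 0]}}

```text
t: 23.62
ee_pos: [613.4, 54.6, 184.8]
orientation: [2.137, 2.302, 0.0]
ft_force: [0.2, 1.1, -0.6]
width: 13.8
grasp_force: 30.0
```

```bash
python3 - <<'E'
from h import *
o=ctrl.get_obs();print(o['t'],o['ee_pos'],o['ft_force'])
for n in('scene','top'):
  p=cam(n);tiltblue(p)
  q=arm(p,'blue');k=q[(q[:,1]>114)&(q[:,1]<130)];print('blue tip',len(k),np.percentile(k[:,2],90) if len(k) else 0)
E
```

```text
23.6167 [613.41186464  54.60795096 184.80259916] [ 0.20758062  1.07959663 -0.57337961]
blue -6..36 z@mid 152.4 y 14 -> tilt~ 0.026
red -94..-115 z@mid 151.3 y -108 -> tilt~ -0.008
red tip z@mid 152.0 y -210 -> tilt~ -0.007
blue tip 34 151.62192412488926
red -94..-115 z@mid 151.2 y -108 -> tilt~ -0.007
red tip z@mid 151.4 y -210 -> tilt~ -0.004
blue tip 0 0
```

Level and home. Release and back off.

>>> {"method": "play_rows", "body": {"dp": [[0, 0, 0], [0, 0, 0], [0, 0, 0], [0, 0, 0], [0, 0, 0]], "yaw": [0, 0, 0, 0, 0], "gripper": 0.6}}

```text
t: 24.13
ee_pos: [613.4, 54.6, 184.9]
orientation: [2.137, 2.302, 0.0]
ft_force: [0.4, 0.1, -0.0]
width: 34.9
grasp_force: 0.0
```

>>> {"method": "play_rows", "body": {"dp": [[0, 0, 10], [0, 0, 20], [0, 0, 30], [0, 0, 30], [-30, -15, 10], [-40, -15, 0], [-30, -20, 0], [0, 0, 0]], "yaw": [0, 0, 0, 0, 0, 0, 0, 0]}}

```text
t: 24.8
ee_pos: [509.0, 3.1, 285.3]
orientation: [-2.137, -2.3, 0.004]
ft_force: [0.4, -0.2, -0.4]
width: 35.3
grasp_force: 0.0
```

>>> {"method": "play_rows", "body": {"dp": [[0, 0, 0], [0, 0, 0], [0, 0, 0], [0, 0, 0], [0, 0, 0], [0, 0, 0], [0, 0, 0], [0, 0, 0]], "yaw": [0, 0, 0, 0, 0, 0, 0, 0]}}

```text
t: 25.47
ee_pos: [514.5, 5.1, 284.6]
orientation: [-2.137, -2.303, 0.0]
ft_force: [0.3, -0.1, -0.7]
width: 34.9
grasp_force: 0.0
```

```bash
python3 - <<'E'
from h import *
o=ctrl.get_obs();print(o['t'],o['ee_pos'],o['ft_force'])
p=cam('wrist');save(p,'w6.png',s=1.5);notch(p,'blue',range(0,136,5))
for n in('top','scene'):
  p=cam(n);tiltblue(p)
E
```

```text
25.4667 [514.46302084   5.12194656 284.61496098] [ 0.3182893  -0.12610302 -0.67453606]
0 148.6 611.6 620.8
5 148.4 611.3 619.7
10 148.5 610.6 619.2
15 148.6 610.7 619.1
20 148.2 610.2 619.3
25 147.9 610.0 618.3
30 147.7 609.5 618.6
35 147.9 609.3 618.9
40 157.0 600.1 622.5
45 157.2 599.9 610.4
50 156.9 599.2 606.4
55 157.3 598.7 606.0
60 156.7 598.2 606.0
65 156.7 598.7 619.9
70 156.4 597.7 619.9
75 147.1 606.5 616.6
80 156.2 597.3 619.4
85 159.4 597.7 619.6
90 156.5 596.3 603.2
95 156.2 595.7 602.9
100 155.9 595.5 602.7
105 155.8 595.4 605.0
110 155.8 595.7 617.3
115 146.4 603.6 613.3
120 146.1 603.2 613.4
125 146.7 602.9 612.5
130 146.1 602.5 612.6
red -94..-115 z@mid 152.2 y -113 -> tilt~ -0.021
red tip z@mid 154.5 y -210 -> tilt~ -0.023
blue -6..36 z@mid 151.2 y 14 -> tilt~ 0.007
red -94..-115 z@mid 152.5 y -108 -> tilt~ -0.028
red tip z@mid 154.4 y -210 -> tilt~ -0.022
```

View pics/w6.png

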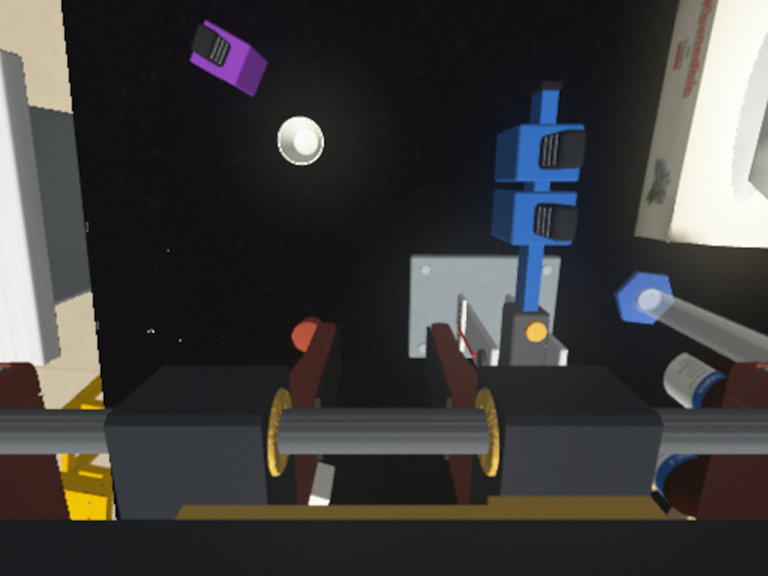

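Both blue weights, at (540,153) and (538,217), sit 9.5 mm over the edge, so they are home. The bar is within about 0.02 of level. Crucible and bung are in place.

>>> {"method": "play_rows", "body": {"dp": [[0, 0, 0], [0, 0, 0], [0, 0, 0], [0, 0, 0], [0, 0, 0], [0, 0, 0], [0, 0, 0], [0, 0, 0]], "yaw": [0, 0, 0, 0, 0, 0, 0, 0]}}

```text
t: 26.28
ee_pos: [514.3, 5.0, 284.8]
orientation: [2.137, 2.302, 0.0]
ft_force: [1.0, 0.4, 0.8]
width: 35.3
grasp_force: 0.0
```

```bash
python3 -c "
from h import *
tiltblue(cam('top'));print(ticket.close_job())"
```

```text
red -94..-115 z@mid 152.4 y -116 -> tilt~ -0.023
red tip z@mid 154.8 y -210 -> tilt~ -0.024
the job is handed in; nothing more can be done
None
```

The job is handed in at about 26 s: by my camera measurements all three weights hang home and let go, and the bar rests about 0.02 rad from level; no verdict was returned.

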